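Find a circle of latitude on a globe with a slope gauge and hold it there

ROBOT

A 6-joint arm with a two-finger parallel gripper is mounted at the origin on a cart in front of the work surface, level with it; the furniture and walls round the work are solid. World frame = base frame: x ahead of the robot, y to its left, z up, the work surface at z = 0. Lengths are in m, angles in rad, forces in N, time in s.
With the tool pointing down it reaches from about 0.4 to 0.825 m from the base axis. Payload 7 kg.
Tool frame: the origin (TCP) lies at the very end of the fingers, on their centre line; the grasp point (between the pads) lies 19 mm behind it; z points along the fingers, y is the line along which they close (so a half turn about z gives the same grasp; the last joint's range is limited). The gripper opens to 85 mm and grips with 20 to 120 N. Pads are 22 mm wide; open, the fingers measure 114 mm over their backs; the gripper's body (76 mm by 85 mm) begins 54 mm behind the grasp point. The pads swing forward as they close: fully open they stand 13 mm farther back than shut.
Start: joints at [1.531, 0.359, 0.012, 0, -1.224, -0.288], TCP at [0.217, 0.639, 0.231] pointing down, gripper open.
Joint ranges: [-3.07, 3.07], [-1.43, 2.12], [-1.02, 1.25], [-3.03, 1.67], [-3.05, -0], [-3.03, 3.03]. Speed limits (rad/s): [2.39, 2.39, 3.01, 3.14, 3.14, 3.14].

INTERFACE

Orientations are given as a unit quaternion [w, x, y, z].
In Python, from bench import sensors, imaging, job_done, nets gives the robot as it stands.
- The arm moves only by the tool jog_arm, never from a script. Its argument "plan" is a list of rows, each an object of numbers: "tx", "ty", "tz": the shift along the tool's x, y, z in m; "rx", "ry", "rz": the turn, a rotation vector about the tool's x, y, z in rad. A call has 1 to 8 rows; each row shifts and turns the commanded pose from where the row before left it, along the tool's axes as they then stand; what a row does not reach is not made up. A row lasts 1/10 s, in which the tool goes at most 50 mm and 8.59 degrees, less where a joint would pass 70% of its speed; a pose out of reach is approached as far as the arm can. A call is refused whole if a number of a shift passes 0.05 or a number of a turn 0.15, either way. A call with a gripper value outside its range is refused whole. "gripper" is the closure in counts, from 0 (fully open) to 255 (shut), set as the call begins (left out, the last holds). The fingers move at their own pace and stop on an object; "force" is the grip in N (left out, the last holds). Time passes only in rows, so rows that do not move let the fingers close. It gives the time, the measured TCP pose, the force, the opening and the grip force at its end, in the units of the state.
- sensors.read_state(): the state, without advancing time (a new reading comes with each control period).
- imaging.capture(name): name is "side" or "top" or "wrist"; returns the picture (384x512x3 uint8, red, green, blue); there is no depth.
- imaging.camera_params(name): a dict with "fx", "fy", "cx", "cy" (pixels), "dist_coeffs" ([k1, k2, p1, p2, k3] as OpenCV has them; the pictures are not rectified), "R" (3x3) and "t" (3): a world point X has camera coordinates R X + t. Camera axes: x right, y down, z forward; pixel columns grow to the right and rows downward; lengths in m; the calibration is good to about 2 mm. A picture is of the moment at which its call begins: read the wrist's pose just before it. camera_params takes no time and is no camera call; for the wrist camera it gives the pose at the moment of the call.
- job_done(): hands the job in; it is judged then, once.
Trained networks look in the newest picture that a camera, given by its name, has taken for a name from the list of things; names that differ only in an ending like _2 or _b are one class to them, and where a whole thing is asked for, a point or a joint stands for the part that bears it (a point fixed in the world has none). Each returns a list of dicts, best first, with "p" (0 to 1); they miss things now and then, are a little off and sometimes report something else, mostly with a low value. They report only what shows in the picture. A call takes as long as a camera call. They do not tell look-alikes from the thing itself.
- nets.find_in(camera, query): "rect" ([centre column, centre row, width, height] in pixels, round what is visible of it).
- nets.place_of(camera, query): "uv" ([column, row] in pixels: a listed point, or the origin of a listed thing).
The state is a dict: "time": time; "q": joint angles; "dq": joint speeds; "joint_efforts": joint torques, N m; "position": TCP position; "ee_rot": TCP orientation; "wrist_force": force on the tool from outside, world axes, zero at the start; "wrist_torque": the same for the moment, N m; "opening": finger opening in m; "gripper_force": force on a finger pad.
Only numpy, scipy, OpenCV 4.12 (cv2) and the standard library are available. Lean on these libraries where they do the work, as an engineer would, in place of code of your own. Each camera call takes 0.05 s, during which the arm holds its last target. There are 200 camera calls.

TASK

The brass index on the slope gauge has been set for the next circle of latitude to be pencilled on the globe with the brass ferrule. Pick up the gauge and set it astride the globe's pole, both feet on the globe and the nib over the ferrule; from there rock it down the round of the globe until its swinging pointer settles on the index, with both feet on the globe. Press lightly, leave the water pot, tape roll and eraser alone, and finish while still holding the gauge there, quite still, so that a colleague can mark the spot at its nib: do not let go.

Things in the scene. Friction and masses are not known exactly. Their poses are not given: they have to be found in the camera images.
- globe: the globe in work: ball of 210 mm diameter, plaster and paper, cream with a half-painted patch, in the middle of the table on a white foam pad (174 x 174 mm); firmly bedded, it does not roll or shift. Its pole points straight up. Origin: the bottom of the ball, at table level, z up. (The other globes, to the left and the far right, have no ferrule.)
- globe_center (a point): the centre of the globe, 105 mm above the table
- globe_pole (a point): the pole, top of the globe, 210 mm above the table; a 13 mm brass ferrule is let in flush there. The circle to be found runs all round it; any meridian will do
- gauge: the slope gauge, about 0.25 kg, 134 mm high, standing upright on two feet 60 mm apart, a round dial on an aluminium bridge with a dark wooden grip on top. Origin: midway between the feet at the level of their soles; x from foot to foot, y along the dial's axis, z up through the grip. With both feet on the globe its origin is 100.8 mm straight out (along its z) from the globe's centre
- gauge_grip (a point): the middle of the wooden grip, 118 mm above the gauge's origin; the grip is 36 mm (x) by 16 mm (y) by 32 mm (102 to 134 mm above the origin) and is to be gripped across its 16 mm
- gauge_dial (a point): the dial's axis, 60 mm above the gauge's origin: round housing of 80 mm diameter, 18 mm thick along y, with the same white dial, pointer and index on both faces; ticks every 10 degrees, 0 at the bottom
- gauge_nib (a point): the marking nib in the middle of the bridge's underside, 5.5 mm above the gauge's origin, about 1 mm off the globe when both feet touch it; the bridge (72 x 16 mm) is 11 mm above the soles. The seated gauge, with the globe's centre in its mid-plane (its y = 0), leans from the vertical by the nib's angle from the pole, seen from the globe's centre
- foot_a (a point): the foot at the gauge's +x: middle of a round bar sleeved in smooth black nylon (it glides on the globe, friction about 0.25), of 8 mm diameter, 48 mm long along y, at x = 30 mm and 4 mm above its sole; 109 mm from the globe's centre when it touches the globe
- foot_b (a point): the foot at the gauge's -x, likewise, at x = -30 mm
- pointer (a joint): the weighted steel pointer on the dial's axis; settled, it hangs plumb (it swings about twice a second and takes about 2 s to come to rest). In rad: 0 with the gauge upright. Positive: its tip stands towards the gauge's -x, the gauge's top leaning to its -x side
- index (a joint): the preset index, a small brass clip on the dial's rim with its point over the dial, clamped on the -x side of the dial and not to be touched. In rad, same zero and sign as the pointer: 0.28 to 0.54 (16 to 31 degrees), different each time. Pointer and index meet when their values are equal, the gauge's top then leaning that far to its -x side
- pointer_tip (a point): the pointer's tip, 30.5 mm from the dial's axis (in the gauge's mid-plane)
- index_tip (a point): the index's point, 30.5 mm from the dial's axis (in the gauge's mid-plane); it coincides with pointer_tip when the pointer stands on the index
- water_pot: bystander: grey metal tankard, 91 x 118 x 106 mm, loose, origin at the centre of its underside
- tape_roll: bystander: roll of teal masking tape, 92 mm diameter, 18 mm high, loose, origin at the centre of its underside
- eraser: bystander: eraser 18 x 38 x 11 mm, loose, origin at the centre of its underside
There are look-alikes about, which are no part of the job. Of the things that look like the gauge, the smaller one is meant.

How it is judged:
On the way, in this order (a step that is already met when the one before it is completed fails the run):
1. the gauge is gripped and lifted clear of the table (height (world z) of gauge above 0.04 m and contact force between the fingers and gauge above 1 N), for 0.2 s.
2. the gauge sits astride the pole, both feet on the globe and the nib over the ferrule (distance between each of foot_a, foot_b and globe_center below 0.111 m and contact force between gauge and globe above 0.5 N and horizontal distance between gauge_nib and globe_pole below 0.015 m), for 0.2 s.
At the end, for the whole second after the job is handed in: For the last second: fingers grip the gauge (over 1 N); it is still (under 10 mm/s) and on the globe with over 0.5 N; both feet within 2 mm of touching; the globe's centre within 12 mm of its mid-plane; pointer at rest, its tip within 1 mm (1.9 degrees) of the index's point (distance between pointer_tip and index_tip below 0.001 m and velocity of joint pointer between -0.15 and 0.15 rad/s and distance between each of foot_a, foot_b and globe_center below 0.111 m and y of globe_center in the frame of gauge between -0.012 and 0.012 m and contact force between gauge and globe above 0.5 N and contact force between the fingers and gauge above 1 N and linear speed of gauge below 0.01 m/s); the arm keeps its last pose, push and grip.
It fails at once if the gauge is pressed hard on the plaster globe (over 40 N) (contact force between gauge and globe above 40 N).
It fails at once if the water pot is shoved or tipped (distance of water_pot from where it was at the start of the episode above 0.02 m or angle between water_pot's own z axis and vertical above 0.3 rad).
It fails at once if the tape roll is shoved (distance of tape_roll from where it was at the start of the episode above 0.02 m).
It fails at once if the eraser is shoved (distance of eraser from where it was at the start of the episode above 0.02 m).
It also fails if it takes over 51 s, if anything falls off the work surface, if the arm or the gripper's body presses on something with over 40 N, if the wrist force passes 120 N, or if a joint passes its speed limit or range.

## Working session

There is one attempt and no reset: what is moved stays moved. The work goes in short steps, Python scripts to look and compute and a tool call to move; the robot and the scene stay as the last step left them, time stands still between calls to the robot, and variables do not carry over. Pictures are saved under pics/ and viewed, at most 13 in all, crops included, and the job is handed in when it is done.

Besides the shell and the picture viewer there is one more tool, called after "Call:" as a command line: name --argument value ..., lists and objects as JSON in quotes. jog_arm: Moves the arm, as the interface text tells. Its arguments: {"type":"object","properties":{"plan":{"type":"array"},"gripper":{"type":"number"},"force":{"type":"number"}},"required":["plan"]}

```bash
ls; mkdir -p pics; cat > h.py <<'E'
import numpy as np, cv2
from bench import sensors, imaging, job_done, nets
def cap(n):
    im=imaging.capture(n); return im, imaging.camera_params(n)
def save(im,f,s=1.5): cv2.imwrite('pics/'+f,cv2.resize(im[:,:,::-1],None,fx=s,fy=s,interpolation=cv2.INTER_CUBIC))
def K(P): return np.array([[P['fx'],0,P['cx']],[0,P['fy'],P['cy']],[0,0,1.]])
def ray(P,uv):
    x=cv2.undistortPoints(np.array([[uv]],float),K(P),np.array(P['dist_coeffs']))[0,0]
    R=np.array(P['R']);return -R.T@np.array(P['t']),R.T@np.array([x[0],x[1],1.])
def atz(P,uv,z):
    o,d=ray(P,uv);return o+d*(z-o[2])/d[2]
def tri(obs):
    A=np.zeros((3,3));b=np.zeros(3)
    for P,uv in obs:
        o,d=ray(P,uv);d=d/np.linalg.norm(d);M=np.eye(3)-np.outer(d,d);A+=M;b+=M@o
    X=np.linalg.solve(A,b);return X
def proj(P,X):
    R=np.array(P['R']);return cv2.projectPoints(np.array(X,float).reshape(-1,1,3),cv2.Rodrigues(R)[0],np.array(P['t'],float),K(P),np.array(P['dist_coeffs']))[0][:,0]
E
python3 - <<'E'
from h import *
for c in('side','top'):
    im,P=cap(c);save(im,c+'0.png');print(c,-np.array(P['R']).T@P['t'])
    for q in('gauge','gauge_grip','gauge_dial','foot_a','globe','globe_pole','water_pot','tape_roll','eraser'):
        f=nets.find_in(c,q) if '_' not in q or q in('water_pot','tape_roll') else nets.place_of(c,q)
        print(q,[(round(a['p'],2),np.round(a.get('rect',a.get('uv'))).tolist()) for a in f[:5]])
print(sensors.read_state())
E
```

```text
pics
side [ 0.16951853 -0.7219747   0.77914509]
gauge [(0.92, [336.0, 292.0, 35.0, 53.0]), (0.63, [268.0, 296.0, 51.0, 74.0])]
gauge_grip [(0.98, [344.0, 275.0]), (0.84, [267.0, 269.0])]
gauge_dial [(0.9, [339.0, 294.0]), (0.89, [270.0, 294.0])]
foot_a [(0.87, [345.0, 299.0]), (0.77, [329.0, 315.0]), (0.64, [289.0, 303.0]), (0.64, [342.0, 273.0]), (0.56, [254.0, 321.0])]
globe []
globe_pole [(0.68, [252.0, 156.0])]
water_pot []
tape_roll [(0.55, [171.0, 188.0, 34.0, 26.0])]
eraser []
top [ 0.29780766 -0.03273232  1.39187971]
gauge [(0.7, [327.0, 220.0, 21.0, 27.0]), (0.64, [340.0, 181.0, 17.0, 22.0])]
gauge_grip [(0.96, [333.0, 216.0]), (0.69, [341.0, 178.0])]
gauge_dial [(0.74, [330.0, 218.0]), (0.51, [341.0, 183.0])]
foot_a [(0.77, [328.0, 231.0]), (0.77, [324.0, 210.0]), (0.7, [341.0, 188.0]), (0.56, [338.0, 175.0])]
globe [(0.62, [242.0, 189.0, 60.0, 56.0])]
globe_pole [(0.85, [242.0, 180.0]), (0.63, [289.0, 230.0])]
water_pot [(0.77, [321.0, 139.0, 29.0, 28.0])]
tape_roll [(0.63, [182.0, 237.0, 29.0, 25.0]), (0.62, [240.0, 185.0, 64.0, 62.0])]
eraser [(0.57, [290.0, 230.0, 12.0, 11.0])]
{'time': 1.0, 'q': array([ 1.53108891e+00,  3.58609045e-01,  1.18743172e-02, -1.22067687e-05,
       -1.22406981e+00, -2.88081865e-01]), 'dq': array([ 3.49682393e-04, -4.02141903e-04, -4.33227171e-05, -5.20779261e-04,
        5.18305311e-04,  1.08949603e-03]), 'joint_efforts': array([ 1.52099674e-04, -5.82982671e+01,  2.93672150e+01,  6.94249481e+00,
       -5.99316718e-04, -2.72562815e-06]), 'position': array([0.21733448, 0.63902708, 0.23128299]), 'ee_rot': array([ 4.78486919e-06,  9.86598972e-01, -1.63163933e-01, -5.18742097e-06]), 'wrist_force': array([-0.47880051, -0.10478303, -1.13269908]), 'wrist_torque': array([ 0.01909903, -0.00348844,  0.00056432]), 'gripper_force': 0.0, 'opening': 0.08540919860858565}
```

View pics/side0.png

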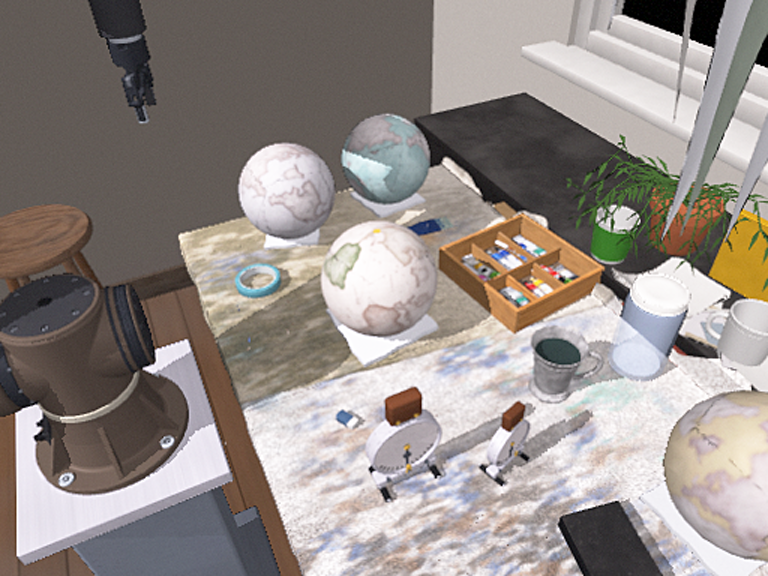

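View pics/top0.png

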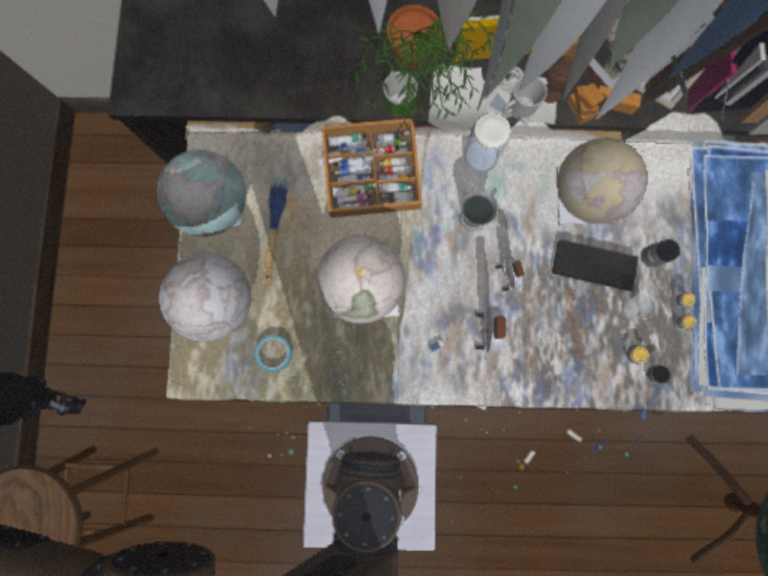

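Two candidates look like the gauge: the larger at side (268,296)/top (327,220), and the smaller at side (336,292)/top (340,181). The smaller one fits. The globe with the ferrule is at side (252,156)/top (242,180). I'll check this with sizes and a crop.

```bash
python3 - <<'E'
from h import *
S,PS=cap('side');T,PT=cap('top')
pk=lambda c,q,uv:min(nets.place_of(c,q),key=lambda a:np.hypot(*(np.array(a['uv'])-uv)))['uv']
for n,s,t in(('small',(339,290),(341,182)),('large',(269,294),(330,218))):
  for q in('gauge_grip','gauge_dial','gauge'):
    a,b=pk('side',q,s),pk('top',q,t);print(n,q,np.round(tri([(PS,a),(PT,b)]),4),np.round(a,1),np.round(b,1))
for q in('foot_a','pointer_tip','index_tip'):
  for c,P in(('side',PS),('top',PT)):
    print(q,c,[(round(a['p'],2),np.round(a['uv'],1).tolist(),np.round(atz(P,a['uv'],.004),3)[:2].tolist()) for a in nets.place_of(c,q)[:6]])
a,b=pk('side','globe_pole',(252,156)),pk('top','globe_pole',(242,180))
print('pole',tri([(PS,a),(PT,b)]),atz(PS,a,.21),atz(PT,b,.21))
big=cv2.resize(S[250:350,230:380],(800,533),interpolation=cv2.INTER_CUBIC);save(big,'crop1.png',1)
E
```

```text
small gauge_grip [ 0.4407 -0.3094  0.1899] [267.5 272.9] [345.9 179.6]
small gauge_dial [ 0.5239 -0.3395  0.0626] [337.3 294.1] [342.  181.1]
small gauge [ 0.5111 -0.3455  0.0282] [334.1 307.2] [341.1 186.9]
large gauge_grip [ 0.3773 -0.2823  0.1543] [267.5 272.9] [331.1 220.7]
large gauge_dial [ 0.3881 -0.2897  0.0851] [271.3 294.7] [329.8 217.2]
large gauge [ 0.3805 -0.278  -0.0087] [268.7 315.8] [321.5 222.2]
foot_a side [(0.88, [253.1, 318.2], [0.347, -0.276]), (0.85, [289.2, 304.4], [0.436, -0.281]), (0.76, [329.3, 315.6], [0.502, -0.347]), (0.57, [342.8, 301.0], [0.55, -0.329])]
foot_a top [(0.83, [336.6, 176.9], [0.552, -0.333]), (0.8, [326.0, 231.9], [0.34, -0.292]), (0.76, [325.0, 212.1], [0.415, -0.288]), (0.7, [338.2, 189.3], [0.504, -0.339])]
pointer_tip side [(0.38, [265.1, 305.8], [0.385, -0.259])]
pointer_tip top []
index_tip side [(0.37, [266.5, 305.9], [0.388, -0.261])]
index_tip top [(0.25, [342.5, 180.0], [0.541, -0.356])]
pole [0.50037672 0.03162535 0.21334186] [0.49692207 0.03656828 0.21      ] [0.50602899 0.0303093  0.21      ]
```

View pics/crop1.png

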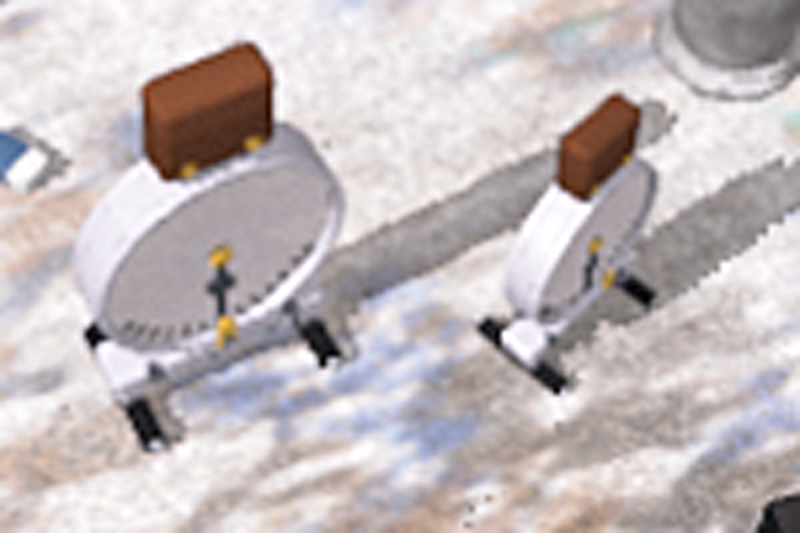

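The crop shows the smaller gauge at side (336,292): near foot at about (328,317), far foot end at (352,306), and the index on the far side (world +x). Next I'll refine the gauge's yaw and the globe's centre.

```bash
cat >> h.py <<'E'
def outline(P,c,r=.105,n=180):
    C=-np.array(P['R']).T@np.array(P['t']);d=c-C;D=np.linalg.norm(d);d=d/D
    u=np.cross(d,[0,0,1.01]) if abs(d[2])<.99 else np.cross(d,[1,0,0]);u/=np.linalg.norm(u);v=np.cross(d,u)
    a=np.linspace(0,2*np.pi,n)[:,None];rr=r*np.sqrt(1-(r/D)**2)
    return c-d*r*r/D+rr*(np.cos(a)*u+np.sin(a)*v)
def score(P,G,c):
    i=proj(P,outline(P,c,.106));o=proj(P,outline(P,c,.104))
    m=(i+o)/2;n=i-o;n/=np.linalg.norm(n,axis=1)[:,None]
    s=lambda k:cv2.remap(G,(m+k*n).astype(np.float32)[:,None,0],(m+k*n).astype(np.float32)[:,None,1],cv2.INTER_LINEAR)[:,0].astype(float)
    return np.mean(np.minimum(np.linalg.norm(s(1.5)-s(-1.5),axis=1),60))
E
python3 - <<'E'
from h import *
for c in('side','top'):
    im,P=cap(c)
    if c=='side':
        for uv in((321.9,311.5),(335,322.2),(328.5,316.9),(351.9,305.9)):print(atz(P,uv,.004)[:2].round(4))
    g=[(score(P,im,np.array([x,y,.105])),x,y) for x in np.arange(.48,.53,.002) for y in np.arange(.01,.055,.002)]
    g.sort(reverse=True);print(c,np.round(g[:4],3))
print(nets.place_of('top','eraser'))
E
```

```text
[ 0.4926 -0.3306]
[ 0.5037 -0.3665]
[ 0.4982 -0.3489]
[ 0.5613 -0.3492]
side [[4.9802e+01 4.9200e-01 3.0000e-02]
 [4.9600e+01 4.9400e-01 3.2000e-02]
 [4.9507e+01 4.9400e-01 3.0000e-02]
 [4.9488e+01 4.9200e-01 3.2000e-02]]
top [[4.0352e+01 4.9000e-01 2.4000e-02]
 [4.0221e+01 4.9200e-01 2.2000e-02]
 [4.0094e+01 4.9000e-01 2.2000e-02]
 [3.9924e+01 4.9200e-01 2.4000e-02]]
[{'uv': [289.0, 228.6], 'p': 0.58}]
```

Call:
jog_arm --plan '[{"tz":-0.045},{"tz":-0.045},{"tz":-0.045},{"tz":-0.045},{"tx":0.033,"ty":0.034},{"tx":0.033,"ty":0.034},{"tx":0.033,"ty":0.034},{"tx":0.033,"ty":0.034}]' --gripper 0

```text
invalid input
```

Call:
jog_arm --plan '[{"tx":0.033,"ty":0.034},{"tx":0.033,"ty":0.034},{"tx":0.033,"ty":0.034},{"tx":0.033,"ty":0.034},{"tx":0.033,"ty":0.034},{"tx":0.033,"ty":0.034},{"tx":0.033,"ty":0.034},{}]'

```text
invalid input
```

Call:
jog_arm --plan '[{"tx":0,"ty":0,"tz":-0.045,"rx":0,"ry":0,"rz":0},{"tx":0,"ty":0,"tz":-0.045,"rx":0,"ry":0,"rz":0},{"tx":0,"ty":0,"tz":-0.045,"rx":0,"ry":0,"rz":0},{"tx":0,"ty":0,"tz":-0.045,"rx":0,"ry":0,"rz":0},{"tx":0.033,"ty":0.034,"tz":0,"rx":0,"ry":0,"rz":0},{"tx":0.033,"ty":0.034,"tz":0,"rx":0,"ry":0,"rz":0},{"tx":0.033,"ty":0.034,"tz":0,"rx":0,"ry":0,"rz":0},{"tx":0.033,"ty":0.034,"tz":0,"rx":0,"ry":0,"rz":0}]' --gripper 0 --force 80

```text
time: 3.05
position: [0.2989, 0.466, 0.4114]
ee_rot: [-0.0, 0.987, -0.163, 0.0]
wrist_force: [0.3, 0.2, 0.5]
opening: 0.0853
gripper_force: 0.0
```

Call:
jog_arm --plan '[{"tx":0.028,"ty":0.039,"tz":0,"rx":0,"ry":0,"rz":0},{"tx":0.028,"ty":0.039,"tz":0,"rx":0,"ry":0,"rz":0},{"tx":0.028,"ty":0.039,"tz":0,"rx":0,"ry":0,"rz":0},{"tx":0.028,"ty":0.039,"tz":0,"rx":0,"ry":0,"rz":0},{"tx":0.028,"ty":0.039,"tz":0,"rx":0,"ry":0,"rz":0},{"tx":0.028,"ty":0.039,"tz":0,"rx":0,"ry":0,"rz":0},{"tx":0.028,"ty":0.039,"tz":0,"rx":0,"ry":0,"rz":0},{"tx":0.028,"ty":0.039,"tz":0,"rx":0,"ry":0,"rz":0}]'

```text
time: 3.85
position: [0.41, 0.0983, 0.4119]
ee_rot: [-0.001, 0.987, -0.163, 0.001]
wrist_force: [1.7, 0.4, -0.4]
opening: 0.0857
gripper_force: 0.0
```

```bash
python3 - <<'E'
from h import *
im,P=cap('wrist');save(im,'w1.png',1)
print(-np.array(P['R']).T@P['t'],P['fx'])
for a in nets.place_of('wrist','globe_pole')[:3]:print(a,atz(P,a['uv'],.21))
g=[(score(P,im,np.array([x,y,.105])),x,y) for x in np.arange(.475,.52,.002) for y in np.arange(.01,.05,.002)]
g.sort(reverse=True);print(np.round(g[:4],3))
E
```

```text
[0.47758148 0.06947017 0.55464701] 307.617117796274
{'uv': [290.1, 69.6], 'p': 0.69} [0.49489261 0.02580103 0.21      ]
[[20.977  0.495  0.026]
 [20.341  0.493  0.028]
 [20.14   0.493  0.026]
 [19.663  0.495  0.028]]
```

View pics/w1.png

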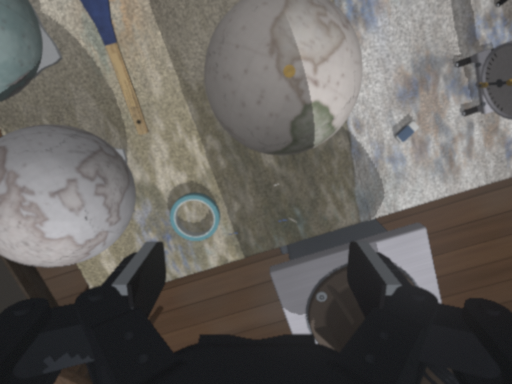

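The wrist view shows the ferrule at (290,70), which puts the globe centre at about (0.494, 0.026). The outline fit agrees. Next I go above the gauge.

Call:
jog_arm --plan '[{"tx":0.025,"ty":0.038,"tz":0,"rx":0,"ry":0,"rz":0},{"tx":0.025,"ty":0.038,"tz":0,"rx":0,"ry":0,"rz":0},{"tx":0.025,"ty":0.038,"tz":0,"rx":0,"ry":0,"rz":0},{"tx":0.025,"ty":0.038,"tz":0,"rx":0,"ry":0,"rz":0},{"tx":0.025,"ty":0.038,"tz":0,"rx":0,"ry":0,"rz":0},{"tx":0.025,"ty":0.038,"tz":0,"rx":0,"ry":0,"rz":0},{"tx":0.025,"ty":0.038,"tz":0,"rx":0,"ry":0,"rz":0},{"tx":0.025,"ty":0.038,"tz":0,"rx":0,"ry":0,"rz":0}]'

```text
time: 4.75
position: [0.5019, -0.2536, 0.4114]
ee_rot: [-0.0, 0.987, -0.163, 0.0]
wrist_force: [0.7, 0.7, 1.2]
opening: 0.0852
gripper_force: 0.0
```

Call:
jog_arm --plan '[{"tx":0.025,"ty":0.038,"tz":0,"rx":0,"ry":0,"rz":0},{"tx":0.025,"ty":0.038,"tz":0,"rx":0,"ry":0,"rz":0},{"tx":0,"ty":0,"tz":0.022,"rx":0,"ry":0,"rz":-0.125},{"tx":0,"ty":0,"tz":0.022,"rx":0,"ry":0,"rz":-0.125},{"tx":0,"ty":0,"tz":0.022,"rx":0,"ry":0,"rz":-0.125},{"tx":0,"ty":0,"tz":0.022,"rx":0,"ry":0,"rz":-0.125},{"tx":0,"ty":0,"tz":0.022,"rx":0,"ry":0,"rz":-0.125},{"tx":0,"ty":0,"tz":0,"rx":0,"ry":0,"rz":0}]'

```text
time: 5.55
position: [0.5234, -0.3388, 0.298]
ee_rot: [-0.002, 0.989, 0.149, -0.002]
wrist_force: [-0.2, -0.0, -1.0]
opening: 0.0852
gripper_force: 0.0
```

```bash
python3 - <<'E'
from h import *
s=sensors.read_state();print(s['q'].round(2),s['position'])
im,P=cap('wrist');save(im,'w2.png',1.5)
for q,z in(('gauge_grip',.118),('gauge_dial',.06),('foot_a',.004),('gauge',0),('index_tip',.035)):
  for a in nets.place_of('wrist',q)[:4]:print(q,round(a['p'],2),np.round(a['uv']),atz(P,a['uv'],z).round(4))
E
```

```text
[-0.26  0.24  0.   -0.   -1.33  2.13] [ 0.52343395 -0.33883529  0.29795055]
gauge_grip 0.97 [254. 166.] [ 0.5257 -0.3369  0.118 ]
gauge_grip 0.68 [169. 285.] [ 0.3552 -0.2808  0.118 ]
gauge_dial 0.87 [183. 254.] [ 0.3666 -0.2822  0.06  ]
gauge_dial 0.67 [258. 169.] [ 0.5106 -0.3462  0.06  ]
gauge_dial 0.65 [257. 149.] [ 0.5347 -0.3374  0.06  ]
gauge_dial 0.56 [259. 155.] [ 0.5281 -0.3412  0.06  ]
foot_a 0.95 [259. 128.] [ 0.5553 -0.3341  0.004 ]
foot_a 0.74 [259. 171.] [ 0.4973 -0.3518  0.004 ]
foot_a 0.72 [200. 200.] [ 0.4286 -0.2802  0.004 ]
foot_a 0.58 [188. 250.] [ 0.3426 -0.2829  0.004 ]
gauge 0.77 [258. 150.] [ 0.5259 -0.3421  0.    ]
gauge 0.69 [197. 224.] [ 0.3864 -0.2844  0.    ]
index_tip 0.52 [194. 239.] [ 0.38   -0.2896  0.035 ]
```

View pics/w2.png

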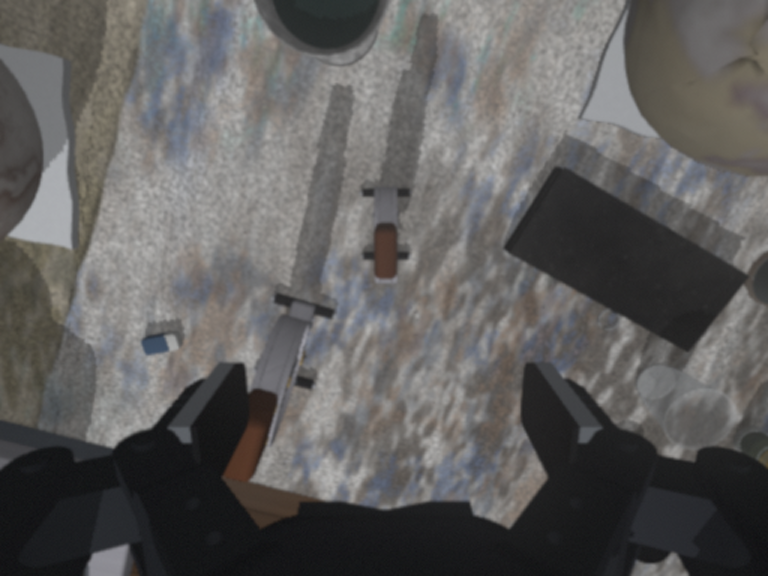

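The smaller gauge's grip is at (254,166) in the wrist view, with its feet aligned at yaw 0.30 and nearly under the TCP. I'll descend, close and lift.

Call:
jog_arm --plan '[{"tx":0.002,"ty":0.002,"tz":0.04,"rx":0,"ry":0,"rz":0},{"tx":0,"ty":0,"tz":0.04,"rx":0,"ry":0,"rz":0},{"tx":0,"ty":0,"tz":0.04,"rx":0,"ry":0,"rz":0},{"tx":0,"ty":0,"tz":0.04,"rx":0,"ry":0,"rz":0},{"tx":0,"ty":0,"tz":0.025,"rx":0,"ry":0,"rz":0},{"tx":0,"ty":0,"tz":0.01,"rx":0,"ry":0,"rz":0},{"tx":0,"ty":0,"tz":0,"rx":0,"ry":0,"rz":0},{"tx":0,"ty":0,"tz":0,"rx":0,"ry":0,"rz":0}]'

```text
time: 6.65
position: [0.5281, -0.3418, 0.108]
ee_rot: [0.001, 0.989, 0.148, 0.001]
wrist_force: [-0.3, -0.1, 0.7]
opening: 0.0856
gripper_force: 0.0
```

Call:
jog_arm --plan '[{"tx":0,"ty":0,"tz":0,"rx":0,"ry":0,"rz":0},{"tx":0,"ty":0,"tz":0,"rx":0,"ry":0,"rz":0},{"tx":0,"ty":0,"tz":0,"rx":0,"ry":0,"rz":0},{"tx":0,"ty":0,"tz":0,"rx":0,"ry":0,"rz":0},{"tx":0,"ty":0,"tz":0,"rx":0,"ry":0,"rz":0},{"tx":0,"ty":0,"tz":0,"rx":0,"ry":0,"rz":0},{"tx":0,"ty":0,"tz":0,"rx":0,"ry":0,"rz":0},{"tx":0,"ty":0,"tz":0,"rx":0,"ry":0,"rz":0}]' --gripper 255 --force 80

```text
time: 7.45
position: [0.5271, -0.3413, 0.1065]
ee_rot: [0.0, 0.989, 0.148, 0.0]
wrist_force: [-0.9, 2.2, 3.8]
opening: 0.0148
gripper_force: 80.2
```

Call:
jog_arm --plan '[{"tx":0,"ty":0,"tz":-0.02,"rx":0,"ry":0,"rz":0},{"tx":0,"ty":0,"tz":-0.04,"rx":0,"ry":0,"rz":0},{"tx":0,"ty":0,"tz":-0.04,"rx":0,"ry":0,"rz":0},{"tx":0,"ty":0,"tz":-0.04,"rx":0,"ry":0,"rz":0},{"tx":0,"ty":0,"tz":-0.04,"rx":0,"ry":0,"rz":0.1},{"tx":0,"ty":0,"tz":-0.04,"rx":0,"ry":0,"rz":0.1},{"tx":0,"ty":0,"tz":-0.04,"rx":0,"ry":0,"rz":0.1},{"tx":0,"ty":0,"tz":0,"rx":0,"ry":0,"rz":0.1}]'

```text
time: 8.25
position: [0.5284, -0.3425, 0.3725]
ee_rot: [0.002, 0.999, -0.053, 0.004]
wrist_force: [0.3, -0.4, -2.2]
opening: 0.0147
gripper_force: 79.7
```

Call:
jog_arm --plan '[{"tx":0,"ty":0,"tz":0,"rx":0,"ry":0,"rz":0.1},{"tx":0,"ty":0,"tz":0,"rx":0,"ry":0,"rz":0.1},{"tx":0,"ty":0,"tz":0,"rx":0,"ry":0,"rz":0.1},{"tx":-0.015,"ty":-0.029,"tz":0,"rx":0,"ry":0,"rz":0},{"tx":-0.0196,"ty":-0.037,"tz":0,"rx":0,"ry":0,"rz":0},{"tx":-0.0196,"ty":-0.037,"tz":0,"rx":0,"ry":0,"rz":0},{"tx":-0.0196,"ty":-0.037,"tz":0,"rx":0,"ry":0,"rz":0},{"tx":-0.0196,"ty":-0.037,"tz":0,"rx":0,"ry":0,"rz":0}]'

```text
time: 9.05
position: [0.5097, -0.1403, 0.3655]
ee_rot: [-0.0, 0.98, -0.2, -0.001]
wrist_force: [1.1, 0.5, -1.8]
opening: 0.0146
gripper_force: 79.4
```

Call:
jog_arm --plan '[{"tx":-0.0196,"ty":-0.037,"tz":0,"rx":0,"ry":0,"rz":0},{"tx":-0.0196,"ty":-0.037,"tz":0,"rx":0,"ry":0,"rz":0},{"tx":-0.0196,"ty":-0.037,"tz":0,"rx":0,"ry":0,"rz":0},{"tx":-0.0196,"ty":-0.037,"tz":0,"rx":0,"ry":0,"rz":0},{"tx":0,"ty":0,"tz":0,"rx":0,"ry":0,"rz":0},{"tx":0,"ty":0,"tz":0,"rx":0,"ry":0,"rz":0},{"tx":0,"ty":0,"tz":0,"rx":0,"ry":0,"rz":0},{"tx":0,"ty":0,"tz":0,"rx":0,"ry":0,"rz":0}]'

```text
time: 9.85
position: [0.4963, 0.0241, 0.366]
ee_rot: [0.0, 0.98, -0.201, -0.0]
wrist_force: [-0.9, -0.4, -2.6]
opening: 0.0146
gripper_force: 79.6
```

```bash
python3 - <<'E'
from h import *
s=sensors.read_state();print({k:np.round(s[k],4) for k in('q','position','ee_rot','wrist_force','wrist_torque','opening')})
S,PS=cap('side')
for q in('gauge_grip','gauge_dial','foot_a','gauge','pointer_tip','index_tip'):
  print(q,[(round(a['p'],2),np.round(a['uv'],1)) for a in nets.place_of('side',q)[:4]])
b=nets.find_in('side','gauge');print(b[:3])
save(cv2.resize(S[70:230,170:340],None,fx=3.5,fy=3.5,interpolation=cv2.INTER_CUBIC),'s2.png',1)
E
```

```text
{'q': array([ 0.4448, -0.0016, -0.1337, -0.    , -1.4393,  0.7218]), 'position': array([0.4963, 0.0241, 0.366 ]), 'ee_rot': array([ 2.000e-04,  9.796e-01, -2.007e-01, -2.000e-04]), 'wrist_force': array([-0.8663, -0.3876, -2.5849]), 'wrist_torque': array([-0.047 , -0.0083,  0.0157]), 'opening': np.float64(0.0146)}
gauge_grip [(0.63, array([251.8,  89.8])), (0.56, array([268.4, 271.2]))]
gauge_dial [(0.88, array([249.2, 118.8])), (0.7, array([272.4, 294. ]))]
foot_a [(0.94, array([251.9, 319. ])), (0.92, array([287.7, 307.5])), (0.73, array([240.7, 135.3])), (0.66, array([264.5, 134.9]))]
gauge [(0.76, array([250.7, 138.3])), (0.76, array([268.1, 315.8]))]
pointer_tip [(0.45, array([269.8, 303.8])), (0.38, array([253.3, 128.7])), (0.17, array([249.7, 152. ]))]
index_tip [(0.54, array([267.2, 307.2]))]
[{'rect': [268.1, 296.2, 50.2, 75.5], 'p': 0.66}, {'rect': [377.9, 244.5, 51.7, 52.6], 'p': 0.63}, {'rect': [252.7, 117.5, 37.4, 55.9], 'p': 0.6}]
```

View pics/s2.png

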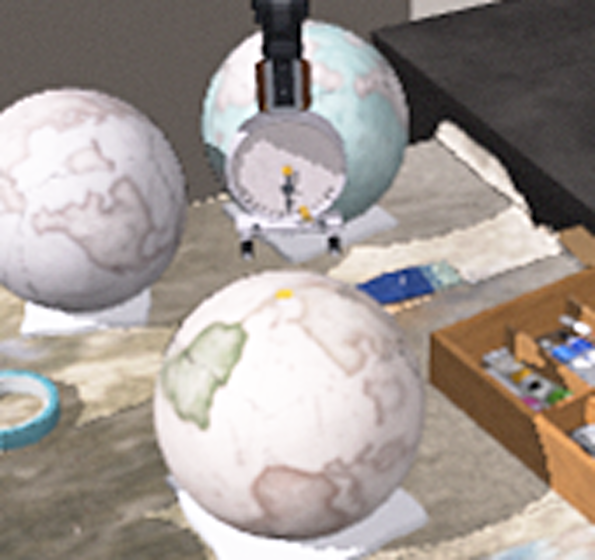

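The dial, pointer (crop 289,207) and index (crop 304,213) face the side camera, but at about 2.3 mm per pixel. I'll choose a closer spot in its view to read the index well.

```bash
python3 - <<'E'
from h import *
P=imaging.camera_params('side');C=-np.array(P['R']).T@P['t'];print(np.array(P['R'])[2],P['fx'])
for r in(.4,.45,.5):
  for uv in((250,60),(250,100),(250,150),(250,200),(330,150),(400,150)):
    o,d=ray(P,uv);X=o+r*d/np.linalg.norm(d);print(r,uv,X.round(3),'TCP z',round(X[2]+.043,3),'rad',round(np.hypot(*X[:2]),2))
E
```

```text
[ 0.31995534  0.68086829 -0.6588224 ] 391.14879262801145
0.4 (250, 60) [ 0.319 -0.382  0.631] TCP z 0.674 rad 0.5
0.4 (250, 100) [ 0.312 -0.395  0.597] TCP z 0.64 rad 0.5
0.4 (250, 150) [ 0.299 -0.417  0.555] TCP z 0.598 rad 0.51
0.4 (250, 200) [ 0.285 -0.445  0.515] TCP z 0.558 rad 0.53
0.4 (330, 150) [ 0.37  -0.457  0.556] TCP z 0.599 rad 0.59
0.4 (400, 150) [ 0.422 -0.498  0.564] TCP z 0.607 rad 0.65
0.45 (250, 60) [ 0.338 -0.339  0.613] TCP z 0.656 rad 0.48
0.45 (250, 100) [ 0.329 -0.355  0.574] TCP z 0.617 rad 0.48
0.45 (250, 150) [ 0.316 -0.379  0.527] TCP z 0.57 rad 0.49
0.45 (250, 200) [ 0.299 -0.41   0.481] TCP z 0.524 rad 0.51
0.45 (330, 150) [ 0.395 -0.424  0.528] TCP z 0.571 rad 0.58
0.45 (400, 150) [ 0.453 -0.47   0.537] TCP z 0.58 rad 0.65
0.5 (250, 60) [ 0.357 -0.297  0.594] TCP z 0.637 rad 0.46
0.5 (250, 100) [ 0.347 -0.314  0.552] TCP z 0.595 rad 0.47
0.5 (250, 150) [ 0.332 -0.341  0.499] TCP z 0.542 rad 0.48
0.5 (250, 200) [ 0.314 -0.376  0.448] TCP z 0.491 rad 0.49
0.5 (330, 150) [ 0.42  -0.391  0.5  ] TCP z 0.543 rad 0.57
0.5 (400, 150) [ 0.485 -0.442  0.511] TCP z 0.554 rad 0.66
```

Call:
jog_arm --plan '[{"tx":0.002,"ty":0.022,"tz":-0.022,"rx":0,"ry":0,"rz":0},{"tx":0.003,"ty":0.038,"tz":-0.024,"rx":0,"ry":0,"rz":0},{"tx":0.003,"ty":0.038,"tz":-0.024,"rx":0,"ry":0,"rz":0},{"tx":0.003,"ty":0.038,"tz":-0.024,"rx":0,"ry":0,"rz":0},{"tx":0.003,"ty":0.038,"tz":-0.024,"rx":0,"ry":0,"rz":0},{"tx":0.003,"ty":0.038,"tz":-0.024,"rx":0,"ry":0,"rz":0},{"tx":0.003,"ty":0.038,"tz":-0.024,"rx":0,"ry":0,"rz":0},{"tx":0.003,"ty":0.038,"tz":-0.024,"rx":0,"ry":0,"rz":0}]'

```text
time: 11.05
position: [0.4036, -0.2503, 0.5576]
ee_rot: [-0.0, 0.98, -0.2, 0.0]
wrist_force: [0.9, -0.7, -1.9]
opening: 0.0144
gripper_force: 79.7
```

Call:
jog_arm --plan '[{"tx":0.003,"ty":0.038,"tz":-0.024,"rx":0,"ry":0,"rz":0},{"tx":0.003,"ty":0.038,"tz":-0.024,"rx":0,"ry":0,"rz":0},{"tx":0.003,"ty":0.038,"tz":-0.02,"rx":0,"ry":0,"rz":0},{"tx":0,"ty":0,"tz":0,"rx":0,"ry":0,"rz":0},{"tx":0,"ty":0,"tz":0,"rx":0,"ry":0,"rz":0},{"tx":0,"ty":0,"tz":0,"rx":0,"ry":0,"rz":0},{"tx":0,"ty":0,"tz":0,"rx":0,"ry":0,"rz":0},{"tx":0,"ty":0,"tz":0,"rx":0,"ry":0,"rz":0}]'

```text
time: 11.85
position: [0.3684, -0.3565, 0.6243]
ee_rot: [-0.0, 0.98, -0.199, 0.0]
wrist_force: [0.4, -1.4, -1.6]
opening: 0.0148
gripper_force: 79.7
```

Call:
jog_arm --plan '[{"tx":0,"ty":0,"tz":0,"rx":0,"ry":0,"rz":0},{"tx":0,"ty":0,"tz":0,"rx":0,"ry":0,"rz":0},{"tx":0,"ty":0,"tz":0,"rx":0,"ry":0,"rz":0},{"tx":0,"ty":0,"tz":0,"rx":0,"ry":0,"rz":0},{"tx":0,"ty":0,"tz":0,"rx":0,"ry":0,"rz":0},{"tx":0,"ty":0,"tz":0,"rx":0,"ry":0,"rz":0},{"tx":0,"ty":0,"tz":0,"rx":0,"ry":0,"rz":0},{"tx":0,"ty":0,"tz":0,"rx":0,"ry":0,"rz":0}]'

```text
time: 12.65
position: [0.3682, -0.3574, 0.6243]
ee_rot: [-0.0, 0.98, -0.2, -0.0]
wrist_force: [-0.1, -0.5, -2.2]
opening: 0.0147
gripper_force: 79.7
```

```bash
cat >> h.py <<'E'
from scipy.spatial.transform import Rotation as Ro
def rectify(P,S,X,x,z,px=8,w=40):
    """front view of the dial: X centre of its near face, x/z its in-plane directions; px per mm"""
    c=np.arange(-w,w+1e-9,1/px)/1000
    U,V=np.meshgrid(c,c)
    p=proj(P,(X+U[...,None]*x-V[...,None]*z).reshape(-1,3)).reshape(U.shape+(2,)).astype(np.float32)
    return cv2.remap(S,p[...,0],p[...,1],cv2.INTER_CUBIC)
def pose(s):
    w,x,y,z=s['ee_rot'];return s['position'],Ro.from_quat([x,y,z,w]).as_matrix()
E
python3 - <<'E'
from h import *
s=sensors.read_state();p,R=pose(s);print(p,s['q'].round(2))
S,P=cap('side');np.save('close.npy',S)
X=p+R@[0,.009,.0435]   # dial axis, near face (tool +y towards the camera)
print(proj(P,[X]))
for q in('gauge_dial','pointer_tip','index_tip','foot_a'):print(q,[(round(a['p'],2),np.round(a['uv'],1)) for a in nets.place_of('side',q)[:3]])
V=rectify(P,S,X,R[:,0],-R[:,2],7,42);save(V,'dial1.png',1)
E
```

```text
[ 0.36819897 -0.35739802  0.62426709] [-0.39  0.1   0.54  0.   -2.02  1.56]
[[282.69800994  91.8466581 ]]
gauge_dial [(0.97, array([271.1, 293.6])), (0.67, array([279.4,  93.8]))]
pointer_tip [(0.6, array([282. , 115.6])), (0.43, array([266.4, 304.1]))]
index_tip [(0.54, array([267.6, 304.3])), (0.49, array([290.2, 110.8]))]
foot_a [(0.95, array([252.6, 322.3])), (0.82, array([259. , 132.4])), (0.57, array([287.2, 306.3]))]
```

View pics/dial1.png

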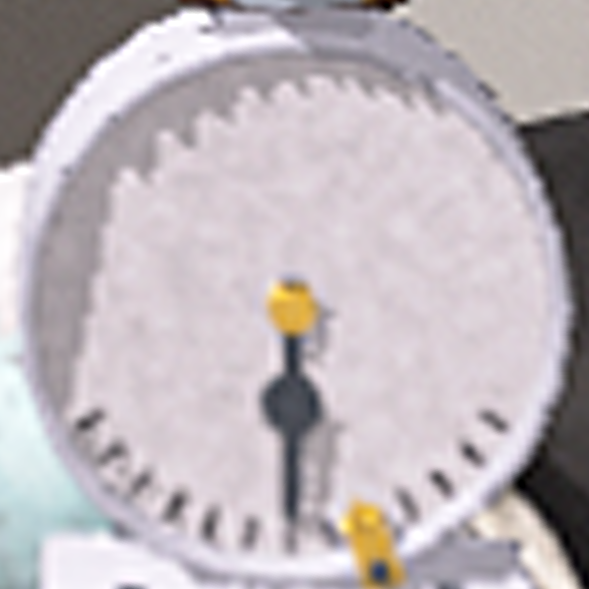

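The rectified dial shows the hub at (292,308), the pointer hanging straight down, and the index tip near (361,505), so the index is about 19°. I'll lean in the air by 0.33 rad to check this at close range.

Call:
jog_arm --plan '[{"tx":0,"ty":0,"tz":0,"rx":0,"ry":-0.06,"rz":0},{"tx":0,"ty":0,"tz":0,"rx":0,"ry":-0.07,"rz":0},{"tx":0,"ty":0,"tz":0,"rx":0,"ry":-0.07,"rz":0},{"tx":0,"ty":0,"tz":0,"rx":0,"ry":-0.07,"rz":0},{"tx":0,"ty":0,"tz":0,"rx":0,"ry":-0.06,"rz":0},{"tx":0,"ty":0,"tz":0,"rx":0,"ry":0,"rz":0},{"tx":0,"ty":0,"tz":0,"rx":0,"ry":0,"rz":0},{"tx":0,"ty":0,"tz":0,"rx":0,"ry":0,"rz":0}]'

```text
time: 13.7
position: [0.3677, -0.3573, 0.6253]
ee_rot: [-0.032, 0.967, -0.198, -0.159]
wrist_force: [-1.1, 0.1, -2.4]
opening: 0.0147
gripper_force: 79.9
```

Call:
jog_arm --plan '[{"tx":0,"ty":0,"tz":0,"rx":0,"ry":0,"rz":0},{"tx":0,"ty":0,"tz":0,"rx":0,"ry":0,"rz":0},{"tx":0,"ty":0,"tz":0,"rx":0,"ry":0,"rz":0},{"tx":0,"ty":0,"tz":0,"rx":0,"ry":0,"rz":0},{"tx":0,"ty":0,"tz":0,"rx":0,"ry":0,"rz":0},{"tx":0,"ty":0,"tz":0,"rx":0,"ry":0,"rz":0},{"tx":0,"ty":0,"tz":0,"rx":0,"ry":0,"rz":0},{"tx":0,"ty":0,"tz":0,"rx":0,"ry":0,"rz":0}]'

```text
time: 14.5
position: [0.3682, -0.3574, 0.6242]
ee_rot: [-0.033, 0.966, -0.197, -0.161]
wrist_force: [-0.5, -0.0, -3.2]
opening: 0.0148
gripper_force: 79.9
```

Call:
jog_arm --plan '[{"tx":0,"ty":0,"tz":0,"rx":0,"ry":0,"rz":0},{"tx":0,"ty":0,"tz":0,"rx":0,"ry":0,"rz":0},{"tx":0,"ty":0,"tz":0,"rx":0,"ry":0,"rz":0},{"tx":0,"ty":0,"tz":0,"rx":0,"ry":0,"rz":0},{"tx":0,"ty":0,"tz":0,"rx":0,"ry":0,"rz":0},{"tx":0,"ty":0,"tz":0,"rx":0,"ry":0,"rz":0},{"tx":0,"ty":0,"tz":0,"rx":0,"ry":0,"rz":0},{"tx":0,"ty":0,"tz":0,"rx":0,"ry":0,"rz":0}]'

```text
time: 15.3
position: [0.3682, -0.3573, 0.6243]
ee_rot: [-0.033, 0.966, -0.197, -0.161]
wrist_force: [-0.5, -1.6, -2.0]
opening: 0.0148
gripper_force: 79.9
```

```bash
python3 - <<'E'
from h import *
s=sensors.read_state();p,R=pose(s);print(p,R.round(4).tolist())
S,P=cap('side');X=p+R@[0,.009,.0435]
V=rectify(P,S,X,R[:,0],-R[:,2],7,42);save(V,'dial2.png',1)
E
```

```text
[ 0.36818994 -0.35733038  0.62431747] [[0.8703, -0.392, -0.2981], [-0.3708, -0.92, 0.127], [-0.324, -0.0, -0.9461]]
```

View pics/dial2.png

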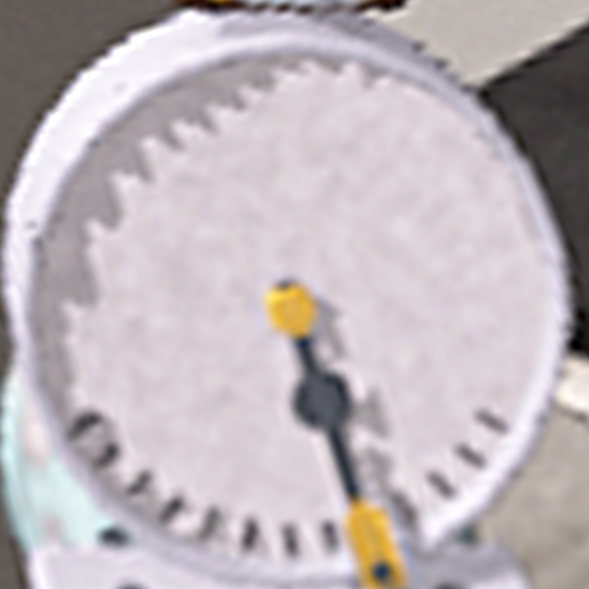

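The pointer now runs into the index clip at about (358,505). I'll measure the residual sub-pixel.

```bash
cat >> h.py <<'E'
def dial(P,S,X,R,px=7,C=294.):
    """angles (deg) about the hub in the rectified view: brass by radius, dark pointer by radius"""
    V=rectify(P,S,X,R[:,0],-R[:,2],px,42).astype(float)
    y=np.clip((V[...,0]+V[...,1])/2-V[...,2]-25,0,None)       # brassness
    d=np.clip(150-V.max(2),0,None)                            # darkness
    v,u=np.mgrid[:V.shape[0],:V.shape[1]]
    h=y*(np.hypot(u-C,v-C)<60);hu,hv=(h*u).sum()/h.sum(),(h*v).sum()/h.sum()
    r=np.hypot(u-hu,v-hv)/px;a=np.degrees(np.arctan2(u-hu,v-hv))
    f=lambda w,lo,hi,b:(lambda m:((w*m*a).sum()/(w*m).sum()).round(2) if (w*m).sum()>50 else None)((r>lo)&(r<hi)&(a>b[0])&(a<b[1]))
    return (round(hu,1),round(hv,1)),{'brass':[f(y,l,l+2,(5,40)) for l in(26,28,30,32,34,36,38)],'dark':[f(d,l,l+4,(-10,40)) for l in(5,9,13,17,21,25)]}
E
python3 - <<'E'
from h import *
s=sensors.read_state();p,R=pose(s);S,P=cap('side');off=np.array([0,.009,.0435])
print(dial(P,S,p+R@off,R))
c=np.sqrt(1-.2**2);q=np.array([.98,-.2,0]);R0=2*np.outer(q,q)/(q@q)-np.eye(3)
print(dial(P,np.load('close.npy'),np.array([.3682,-.3574,.6243])+R0@off,R0))
E
```

```text
((np.float64(290.4), np.float64(309.0)), {'brass': [None, np.float64(19.01), np.float64(19.29), np.float64(19.48), np.float64(19.22), np.float64(19.27), np.float64(19.26)], 'dark': [np.float64(19.92), np.float64(19.88), np.float64(19.35), np.float64(20.38), np.float64(19.37), np.float64(18.91)]})
((np.float64(291.4), np.float64(308.0)), {'brass': [None, np.float64(18.46), np.float64(18.61), np.float64(18.28), np.float64(18.64), np.float64(18.52), np.float64(19.01)], 'dark': [np.float64(1.2), np.float64(1.96), np.float64(2.88), np.float64(1.09), np.float64(0.03), np.float64(-0.04)]})
```

Pointer and index agree within about 0.3° at a lean of 0.33 rad. I'll go back upright and over the pole.

Call:
jog_arm --plan '[{"tx":0,"ty":0,"tz":0,"rx":0,"ry":0.11,"rz":0},{"tx":0,"ty":0,"tz":0,"rx":0,"ry":0.11,"rz":0},{"tx":0,"ty":0,"tz":0,"rx":0,"ry":0.11,"rz":0},{"tx":-0.003,"ty":-0.035,"tz":0.022,"rx":0,"ry":0,"rz":0},{"tx":-0.003,"ty":-0.0367,"tz":0.023,"rx":0,"ry":0,"rz":0},{"tx":-0.003,"ty":-0.0367,"tz":0.023,"rx":0,"ry":0,"rz":0},{"tx":-0.003,"ty":-0.0367,"tz":0.023,"rx":0,"ry":0,"rz":0},{"tx":-0.003,"ty":-0.0367,"tz":0.023,"rx":0,"ry":0,"rz":0}]'

```text
time: 16.2
position: [0.4251, -0.1828, 0.5096]
ee_rot: [-0.0, 0.98, -0.2, 0.0]
wrist_force: [0.6, 0.0, -1.6]
opening: 0.0144
gripper_force: 79.8
```

Call:
jog_arm --plan '[{"tx":-0.003,"ty":-0.0367,"tz":0.023,"rx":0,"ry":0,"rz":0},{"tx":-0.003,"ty":-0.0367,"tz":0.023,"rx":0,"ry":0,"rz":0},{"tx":-0.003,"ty":-0.0367,"tz":0.023,"rx":0,"ry":0,"rz":0},{"tx":-0.003,"ty":-0.0367,"tz":0.023,"rx":0,"ry":0,"rz":0},{"tx":-0.003,"ty":-0.0367,"tz":0.023,"rx":0,"ry":0,"rz":0},{"tx":-0.003,"ty":-0.0367,"tz":0.023,"rx":0,"ry":0,"rz":0},{"tx":0,"ty":0,"tz":0.01,"rx":0,"ry":0,"rz":0},{"tx":0,"ty":0,"tz":0,"rx":0,"ry":0,"rz":0}]'

```text
time: 17.0
position: [0.4945, 0.0259, 0.3605]
ee_rot: [0.001, 0.98, -0.199, -0.002]
wrist_force: [0.7, -0.1, -2.2]
opening: 0.0146
gripper_force: 79.8
```

```bash
python3 - <<'E'
from h import *
s=sensors.read_state();p,R=pose(s);print(p,s['wrist_force'].round(2),s['wrist_torque'].round(3))
c=np.array([.494,.026,.105]);print('centre rel TCP in tool axes',(R.T@(c-p)).round(4))
S,P=cap('side');W,PW=cap('wrist')
X=p+R@[0,0,.0455]
a=[q['uv'] for q in nets.place_of('side','gauge_dial')];print('dial expect',proj(P,[X]),a)
print('feet',proj(P,p+np.array([[.03,0,.1025],[-.03,0,.1025]])@R.T),[np.round(q['uv'],1).tolist() for q in nets.place_of('side','foot_a')])
print('pole seen side',[np.round(q['uv'],1).tolist() for q in nets.place_of('side','globe_pole')][:2],proj(P,[[.494,.026,.21]]))
print([np.round(q['uv'],1).tolist() for q in nets.place_of('wrist','foot_a')],proj(PW,p+np.array([[.03,0,.1025],[-.03,0,.1025]])@R.T),proj(PW,[[.494,.026,.21]]))
save(W,'w3.png',1.2)
E
```

```text
[0.49450444 0.02593462 0.36045475] [ 0.68 -0.12 -2.24] [-0.019  0.     0.029]
centre rel TCP in tool axes [ 0.0003 -0.0006  0.2555]
dial expect [[250.66059245 118.5491773 ]] [[270.7, 293.9], [246.4, 118.4]]
feet [[263.78331483 138.65683628]
 [239.2742473  139.76010649]] [[252.1, 318.8], [284.9, 307.0], [265.2, 137.4], [240.9, 136.9], [256.5, 213.0], [249.1, 140.7]]
pole seen side [[250.0, 155.8]] [[252.21176133 155.32454816]]
[[253.7, 154.2], [455.1, 106.7], [467.3, 156.4]] [[254.61993134 154.3619953 ]
 [254.83544005 223.23449583]] [[254.76837771 176.46423053]]
```

View pics/w3.png

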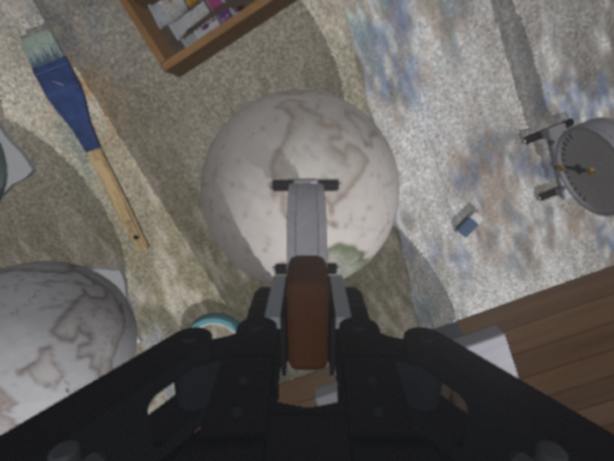

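The gauge is centred over the globe, with the far foot at wrist (254,154) as predicted. I'll descend to contact.

Call:
jog_arm --plan '[{"tx":0,"ty":0,"tz":0.015,"rx":0,"ry":0,"rz":0},{"tx":0,"ty":0,"tz":0.015,"rx":0,"ry":0,"rz":0},{"tx":0,"ty":0,"tz":0.01,"rx":0,"ry":0,"rz":0},{"tx":0,"ty":0,"tz":0.004,"rx":0,"ry":0,"rz":0},{"tx":0,"ty":0,"tz":0,"rx":0,"ry":0,"rz":0},{"tx":0,"ty":0,"tz":0,"rx":0,"ry":0,"rz":0}]'

```text
time: 17.9
position: [0.4958, 0.0253, 0.319]
ee_rot: [-0.0, 0.98, -0.2, 0.0]
wrist_force: [0.5, 0.1, -2.9]
opening: 0.0147
gripper_force: 79.9
```

Call:
jog_arm --plan '[{"tx":0,"ty":0,"tz":0.001,"rx":0,"ry":0,"rz":0},{"tx":0,"ty":0,"tz":0.001,"rx":0,"ry":0,"rz":0},{"tx":0,"ty":0,"tz":0,"rx":0,"ry":0,"rz":0}]'

```text
time: 18.2
position: [0.4954, 0.0255, 0.3164]
ee_rot: [-0.0, 0.98, -0.2, 0.0]
wrist_force: [0.1, 0.9, -2.3]
opening: 0.0147
gripper_force: 79.9
```

Call:
jog_arm --plan '[{"tx":0,"ty":0,"tz":0.0015,"rx":0,"ry":0,"rz":0},{"tx":0,"ty":0,"tz":0.0015,"rx":0,"ry":0,"rz":0},{"tx":0,"ty":0,"tz":0,"rx":0,"ry":0,"rz":0}]'

```text
time: 18.5
position: [0.4953, 0.0254, 0.3131]
ee_rot: [0.0, 0.98, -0.2, -0.0]
wrist_force: [0.9, -0.5, -2.0]
opening: 0.0144
gripper_force: 80.1
```

Call:
jog_arm --plan '[{"tx":0,"ty":0,"tz":0.001,"rx":0,"ry":0,"rz":0},{"tx":0,"ty":0,"tz":0,"rx":0,"ry":0,"rz":0}]'

```text
time: 18.7
position: [0.4956, 0.0253, 0.3129]
ee_rot: [-0.0, 0.98, -0.2, 0.0]
wrist_force: [-0.5, -0.5, 2.7]
opening: 0.0149
gripper_force: 80.8
```

Call:
jog_arm --plan '[{"tx":0,"ty":0,"tz":0.0005,"rx":0,"ry":0,"rz":0},{"tx":0,"ty":0,"tz":0,"rx":0,"ry":0,"rz":0},{"tx":0,"ty":0,"tz":0,"rx":0,"ry":0,"rz":0}]'

```text
time: 19.0
position: [0.4958, 0.0253, 0.3128]
ee_rot: [-0.0, 0.98, -0.2, 0.001]
wrist_force: [-1.2, 0.4, 5.1]
opening: 0.015
gripper_force: 81.2
```

```bash
python3 - <<'E'
from h import *
s=sensors.read_state();p,R=pose(s);print(p,s['wrist_force'].round(2),(R.T@s['wrist_force']).round(2),(R.T@s['wrist_torque']).round(3))
S,P=cap('side')
print('feet',proj(P,p+np.array([[.03,0,.1025],[-.03,0,.1025]])@R.T),[np.round(q['uv'],1).tolist() for q in nets.place_of('side','foot_a')])
print(dial(P,S,p+R@[0,.009,.0435],R))
E
```

```text
[0.49577621 0.02528925 0.3128137 ] [-1.23  0.44  5.08] [-1.3   0.08 -5.08] [-0.391 -0.726 -0.037]
feet [[264.87258954 154.58196307]
 [241.14841164 155.7447515 ]] [[264.5, 153.6], [243.8, 152.4], [286.6, 306.2], [254.3, 320.9], [252.6, 155.5]]
((np.float64(290.3), np.float64(299.9)), {'brass': [None, np.float64(16.21), np.float64(16.89), np.float64(17.49), np.float64(17.88), np.float64(17.5), np.float64(17.25)], 'dark': [np.float64(-1.25), np.float64(0.01), np.float64(3.08), np.float64(2.6), np.float64(-1.25), np.float64(-0.28)]})
```

Call:
jog_arm --plan '[{"tx":-0.001,"ty":0,"tz":0,"rx":0,"ry":0,"rz":0},{"tx":-0.001,"ty":0,"tz":0,"rx":0,"ry":0,"rz":0},{"tx":0,"ty":0,"tz":0.0004,"rx":0,"ry":0,"rz":0},{"tx":0,"ty":0,"tz":0,"rx":0,"ry":0,"rz":0}]'

```text
time: 19.5
position: [0.4942, 0.0262, 0.3124]
ee_rot: [-0.0, 0.98, -0.2, 0.001]
wrist_force: [-1.1, -0.6, 7.3]
opening: 0.0145
gripper_force: 81.3
```

```bash
cat > st.py <<'E'
from h import *
N=6;f=[];t=[];pp=[]
for i in range(N):
    s=sensors.read_state();p,R=pose(s);f.append(R.T@s['wrist_force']);t.append(R.T@s['wrist_torque']);pp.append(p)
    if i<N-1: imaging.capture('top')
p=np.mean(pp,0);c=np.array([.494,.026,.105])
print(s['time'],'p',p.round(4),'F',np.mean(f,0).round(2),'T',np.mean(t,0).round(3),'c in tool',(R.T@(c-p)).round(4),'lean',round(np.arcsin(-R[2,0]),4))
E
python3 st.py
```

```text
19.75 p [0.4942 0.0262 0.3124] F [ 0.37  0.34 -6.79] T [-0.156 -0.233 -0.041] c in tool [-0.0004  0.0004  0.2074] lean -0.0017
```

Both feet are balanced on the globe with about 9 N. I'll rock it about the globe centre in stages.

Call:
jog_arm --plan '[{"tx":0.0041,"ty":0,"tz":0,"rx":0,"ry":-0.02,"rz":0},{"tx":0.0062,"ty":0,"tz":0.0001,"rx":0,"ry":-0.03,"rz":0},{"tx":0.0062,"ty":0,"tz":0.0001,"rx":0,"ry":-0.03,"rz":0},{"tx":0.0041,"ty":0,"tz":0,"rx":0,"ry":-0.02,"rz":0},{"tx":0,"ty":0,"tz":0,"rx":0,"ry":0,"rz":0},{"tx":0,"ty":0,"tz":0,"rx":0,"ry":0,"rz":0}]'

```text
time: 20.35
position: [0.5132, 0.0179, 0.3108]
ee_rot: [-0.01, 0.979, -0.2, -0.049]
wrist_force: [0.0, -0.2, 7.0]
opening: 0.0146
gripper_force: 81.4
```

```bash
python3 st.py
```

```text
20.6 p [0.5131 0.018  0.3109] F [-0.9   0.23 -6.74] T [-0.059 -0.373 -0.035] c in tool [-0.000e+00  2.000e-04  2.069e-01] lean 0.1001
```

Very stable; I'll continue to 0.33.

Call:
jog_arm --plan '[{"tx":0.0041,"ty":0,"tz":0,"rx":0,"ry":-0.02,"rz":0},{"tx":0.0062,"ty":0,"tz":0.0001,"rx":0,"ry":-0.03,"rz":0},{"tx":0.0062,"ty":0,"tz":0.0001,"rx":0,"ry":-0.03,"rz":0},{"tx":0.0062,"ty":0,"tz":0.0001,"rx":0,"ry":-0.03,"rz":0},{"tx":0.0041,"ty":0,"tz":0,"rx":0,"ry":-0.02,"rz":0},{"tx":0,"ty":0,"tz":0,"rx":0,"ry":0,"rz":0},{"tx":0,"ty":0,"tz":0,"rx":0,"ry":0,"rz":0}]'

```text
time: 21.3
position: [0.5377, 0.0073, 0.306]
ee_rot: [-0.023, 0.973, -0.199, -0.113]
wrist_force: [0.6, -0.3, 7.4]
opening: 0.0146
gripper_force: 81.3
```

```bash
python3 st.py
```

```text
21.55 p [0.5376 0.0074 0.3061] F [-0.88  0.15 -6.51] T [-0.081  0.092 -0.005] c in tool [-0.000e+00 -1.000e-04  2.066e-01] lean 0.2311
```

Call:
jog_arm --plan '[{"tx":0.0041,"ty":0,"tz":0,"rx":0,"ry":-0.02,"rz":0},{"tx":0.0062,"ty":0,"tz":0.0001,"rx":0,"ry":-0.03,"rz":0},{"tx":0.0062,"ty":0,"tz":0.0001,"rx":0,"ry":-0.03,"rz":0},{"tx":0.0041,"ty":0,"tz":0,"rx":0,"ry":-0.02,"rz":0},{"tx":0,"ty":0,"tz":0,"rx":0,"ry":0,"rz":0},{"tx":0,"ty":0,"tz":0,"rx":0,"ry":0,"rz":0},{"tx":0,"ty":0,"tz":0,"rx":0,"ry":0,"rz":0},{"tx":0,"ty":0,"tz":0,"rx":0,"ry":0,"rz":0}]'

```text
time: 22.35
position: [0.5557, -0.0005, 0.3001]
ee_rot: [-0.033, 0.966, -0.197, -0.162]
wrist_force: [1.8, -0.1, 4.9]
opening: 0.0146
gripper_force: 81.1
```

Call:
jog_arm --plan '[{"tx":0,"ty":0,"tz":0,"rx":0,"ry":0,"rz":0},{"tx":0,"ty":0,"tz":0,"rx":0,"ry":0,"rz":0},{"tx":0,"ty":0,"tz":0,"rx":0,"ry":0,"rz":0},{"tx":0,"ty":0,"tz":0,"rx":0,"ry":0,"rz":0},{"tx":0,"ty":0,"tz":0,"rx":0,"ry":0,"rz":0},{"tx":0,"ty":0,"tz":0,"rx":0,"ry":0,"rz":0},{"tx":0,"ty":0,"tz":0,"rx":0,"ry":0,"rz":0},{"tx":0,"ty":0,"tz":0,"rx":0,"ry":0,"rz":0}]'

```text
time: 23.15
position: [0.5557, -0.0005, 0.3001]
ee_rot: [-0.033, 0.966, -0.197, -0.162]
wrist_force: [1.3, -0.7, 5.2]
opening: 0.015
gripper_force: 81.1
```

Call:
jog_arm --plan '[{"tx":0,"ty":0,"tz":0,"rx":0,"ry":0,"rz":0},{"tx":0,"ty":0,"tz":0,"rx":0,"ry":0,"rz":0},{"tx":0,"ty":0,"tz":0,"rx":0,"ry":0,"rz":0},{"tx":0,"ty":0,"tz":0,"rx":0,"ry":0,"rz":0},{"tx":0,"ty":0,"tz":0,"rx":0,"ry":0,"rz":0},{"tx":0,"ty":0,"tz":0,"rx":0,"ry":0,"rz":0}]'

```text
time: 23.75
position: [0.5557, -0.0005, 0.3001]
ee_rot: [-0.033, 0.966, -0.197, -0.162]
wrist_force: [0.8, -0.7, 5.1]
opening: 0.0146
gripper_force: 81.1
```

```bash
python3 st.py; python3 - <<'E'
from h import *
s=sensors.read_state();p,R=pose(s);S,P=cap('side')
print('feet',proj(P,p+np.array([[.03,0,.1025],[-.03,0,.1025]])@R.T).round(1).tolist(),[np.round(q['uv'],1).tolist() for q in nets.place_of('side','foot_a')])
X=p+R@[0,.009,.0435];print(dial(P,S,X,R))
V=rectify(P,S,X,R[:,0],-R[:,2],7,42)
save(V,'dial3.png',1)
E
```

```text
24.0 p [ 5.557e-01 -5.000e-04  3.001e-01] F [-0.31  0.33 -5.57] T [-0.098  0.553 -0.019] c in tool [ 1.000e-04 -2.000e-04  2.063e-01] lean 0.3319
feet [[276.7, 159.6], [254.3, 154.3]] [[254.7, 322.0], [289.3, 304.8], [277.1, 158.4], [255.7, 151.8]]
((np.float64(284.2), np.float64(302.7)), {'brass': [None, np.float64(17.57), np.float64(17.43), np.float64(17.53), np.float64(17.86), np.float64(18.4), np.float64(18.25)], 'dark': [np.float64(25.03), np.float64(20.56), np.float64(19.59), np.float64(21.09), np.float64(21.13), np.float64(20.46)]})
```

View pics/dial3.png

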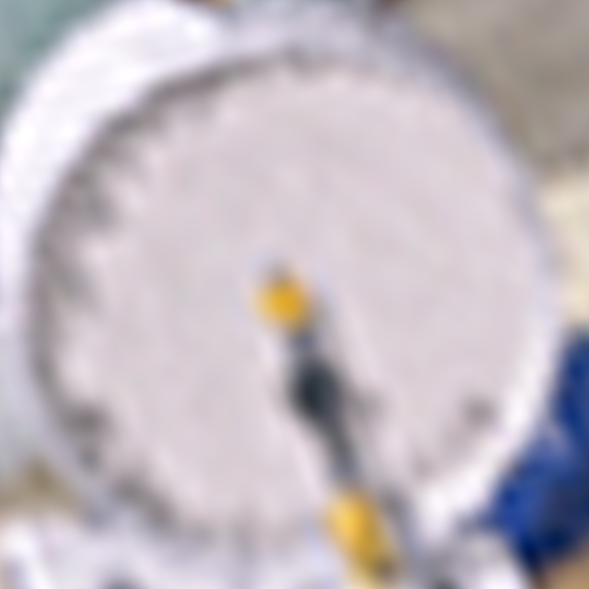

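```bash
cat > cmp.py <<'E'
from h import *
s=sensors.read_state();p,R=pose(s);S,P=cap('side');X=p+R@[0,.009,.0435]
D=cv2.imread('pics/dial2.png')[:,:,::-1]
w=.042;q=np.array([[-w,w],[w,w],[w,-w],[-w,-w]]);px=588
H=cv2.getPerspectiveTransform(np.float32([[0,0],[px,0],[px,px],[0,px]]),np.float32(proj(P,X+q[:,:1]*R[:,0]-q[:,1:]*R[:,2])))
def ang(F,off,th):
    V=rectify(P,F,X+off,R[:,0],-R[:,2],7,42).astype(float)
    y=np.clip((V[...,0]+V[...,1])/2-V[...,2]-25,0,None);d=np.clip(th-V.max(2),0,None)
    v,u=np.mgrid[:V.shape[0],:V.shape[1]];m=np.hypot(u-290,v-305)<60
    hu,hv=[(y*m*k).sum()/(y*m).sum() for k in(u,v)]
    r=np.hypot(u-hu,v-hv)/7;a=np.degrees(np.arctan2(u-hu,v-hv));k=(a>0)&(a<40)
    g=lambda w,lo,hi:((w*a*((r>lo)&(r<hi)&k)).sum()/(w*((r>lo)&(r<hi)&k)).sum()).round(2)
    return [g(d,8,26),g(d,8,17),g(d,17,26),g(y,28,40)]
for sh in(-.4,0,.4):
  for sv in(-.4,0,.4):
    T=np.array([[1,0,sh],[0,1,sv],[0,0,1.]])
    B=cv2.warpPerspective(cv2.GaussianBlur(D,(0,0),6),T@H,(512,384),flags=cv2.INTER_LINEAR)
    print(sh,sv,[ang(B,0,t) for t in(110,140)])
print('real',[ang(S,0,t) for t in(110,140)])
E
python3 cmp.py
```

```text
-0.4 -0.4 [[np.float64(19.62), np.float64(19.55), np.float64(20.81), np.float64(19.13)], [np.float64(19.92), np.float64(19.71), np.float64(20.79), np.float64(19.13)]]
-0.4 0 [[np.float64(19.76), np.float64(19.69), np.float64(21.02), np.float64(19.16)], [np.float64(20.01), np.float64(19.8), np.float64(20.88), np.float64(19.16)]]
-0.4 0.4 [[np.float64(19.68), np.float64(19.58), np.float64(21.21), np.float64(19.16)], [np.float64(20.01), np.float64(19.76), np.float64(20.96), np.float64(19.16)]]
0 -0.4 [[np.float64(20.56), np.float64(20.61), np.float64(20.27), np.float64(19.45)], [np.float64(20.44), np.float64(20.42), np.float64(20.47), np.float64(19.45)]]
0 0 [[np.float64(20.28), np.float64(20.27), np.float64(20.32), np.float64(19.45)], [np.float64(20.35), np.float64(20.3), np.float64(20.49), np.float64(19.45)]]
0 0.4 [[np.float64(20.34), np.float64(20.33), np.float64(20.36), np.float64(19.44)], [np.float64(20.35), np.float64(20.29), np.float64(20.53), np.float64(19.44)]]
0.4 -0.4 [[np.float64(19.77), np.float64(19.72), np.float64(20.73), np.float64(19.47)], [np.float64(19.46), np.float64(19.37), np.float64(19.81), np.float64(19.47)]]
0.4 0 [[np.float64(19.43), np.float64(19.38), np.float64(20.78), np.float64(19.45)], [np.float64(19.35), np.float64(19.22), np.float64(19.83), np.float64(19.45)]]
0.4 0.4 [[np.float64(19.58), np.float64(19.5), np.float64(20.91), np.float64(19.48)], [np.float64(19.39), np.float64(19.22), np.float64(19.99), np.float64(19.48)]]
real [[np.float64(19.28), np.float64(19.23), np.float64(20.1), np.float64(17.83)], [np.float64(20.12), np.float64(19.9), np.float64(21.0), np.float64(17.83)]]
```

The far view suggests a slight excess lean of about 1° (the gauge gave a little in the hand). I'll rock back by 0.014 rad.

Call:
jog_arm --plan '[{"tx":-0.0015,"ty":0,"tz":0,"rx":0,"ry":0.007,"rz":0},{"tx":-0.0014,"ty":0,"tz":0,"rx":0,"ry":0.007,"rz":0},{"tx":0,"ty":0,"tz":0,"rx":0,"ry":0,"rz":0},{"tx":0,"ty":0,"tz":0,"rx":0,"ry":0,"rz":0},{"tx":0,"ty":0,"tz":0,"rx":0,"ry":0,"rz":0},{"tx":0,"ty":0,"tz":0,"rx":0,"ry":0,"rz":0},{"tx":0,"ty":0,"tz":0,"rx":0,"ry":0,"rz":0},{"tx":0,"ty":0,"tz":0,"rx":0,"ry":0,"rz":0}]'

```text
time: 24.95
position: [0.5537, 0.0006, 0.3014]
ee_rot: [-0.032, 0.968, -0.198, -0.154]
wrist_force: [3.9, -2.4, 5.5]
opening: 0.0145
gripper_force: 81.0
```

Call:
jog_arm --plan '[{"tx":0,"ty":0,"tz":0,"rx":0,"ry":0,"rz":0},{"tx":0,"ty":0,"tz":0,"rx":0,"ry":0,"rz":0},{"tx":0,"ty":0,"tz":0,"rx":0,"ry":0,"rz":0},{"tx":0,"ty":0,"tz":0,"rx":0,"ry":0,"rz":0},{"tx":0,"ty":0,"tz":0,"rx":0,"ry":0,"rz":0},{"tx":0,"ty":0,"tz":0,"rx":0,"ry":0,"rz":0},{"tx":0,"ty":0,"tz":0,"rx":0,"ry":0,"rz":0},{"tx":0,"ty":0,"tz":0,"rx":0,"ry":0,"rz":0}]'

```text
time: 25.75
position: [0.5536, 0.0006, 0.3014]
ee_rot: [-0.032, 0.968, -0.198, -0.154]
wrist_force: [3.7, -1.2, 5.7]
opening: 0.0146
gripper_force: 81.0
```

```bash
python3 st.py; python3 cmp.py | sed 's/np.float64//g'
```

```text
26.0 p [0.5536 0.0006 0.3014] F [ 1.59  0.22 -6.4 ] T [-4.000e-02  1.605e+00 -1.000e-03] c in tool [-6.000e-04  1.000e-04  2.068e-01] lean 0.3159
-0.4 -0.4 [[(20.15), (20.17), (20.06), (19.57)], [(20.22), (20.2), (20.25), (19.57)]]
-0.4 0 [[(20.48), (20.58), (20.01), (19.59)], [(20.36), (20.4), (20.24), (19.59)]]
-0.4 0.4 [[(20.21), (20.23), (20.09), (19.6)], [(20.3), (20.29), (20.31), (19.6)]]
0 -0.4 [[(19.47), (19.4), (20.94), (19.21)], [(19.41), (19.22), (20.2), (19.21)]]
0 0 [[(19.77), (19.71), (20.88), (19.21)], [(19.51), (19.36), (20.14), (19.21)]]
0 0.4 [[(19.41), (19.35), (21.0), (19.24)], [(19.43), (19.26), (20.17), (19.24)]]
0.4 -0.4 [[(20.4), (20.33), (20.89), (19.41)], [(20.63), (20.52), (20.93), (19.41)]]
0.4 0 [[(20.39), (20.34), (20.71), (19.39)], [(20.59), (20.5), (20.85), (19.39)]]
0.4 0.4 [[(20.3), (20.23), (20.84), (19.39)], [(20.57), (20.45), (20.91), (19.39)]]
real [[(17.61), (17.57), (19.11), (18.1)], [(18.18), (18.03), (19.0), (18.1)]]
```

Call:
jog_arm --plan '[{"tx":0.0008,"ty":0,"tz":0,"rx":0,"ry":-0.003,"rz":0},{"tx":0.0008,"ty":0,"tz":0,"rx":0,"ry":-0.003,"rz":0},{"tx":0,"ty":0,"tz":0,"rx":0,"ry":0,"rz":0},{"tx":0,"ty":0,"tz":0,"rx":0,"ry":0,"rz":0},{"tx":0,"ty":0,"tz":0,"rx":0,"ry":0,"rz":0},{"tx":0,"ty":0,"tz":0,"rx":0,"ry":0,"rz":0},{"tx":0,"ty":0,"tz":0,"rx":0,"ry":0,"rz":0},{"tx":0,"ty":0,"tz":0,"rx":0,"ry":0,"rz":0}]'

```text
time: 26.85
position: [0.5545, 0.0003, 0.3008]
ee_rot: [-0.032, 0.967, -0.197, -0.157]
wrist_force: [2.7, -1.7, 6.1]
opening: 0.0143
gripper_force: 81.3
```

Call:
jog_arm --plan '[{"tx":0,"ty":0,"tz":0,"rx":0,"ry":0,"rz":0},{"tx":0,"ty":0,"tz":0,"rx":0,"ry":0,"rz":0},{"tx":0,"ty":0,"tz":0,"rx":0,"ry":0,"rz":0},{"tx":0,"ty":0,"tz":0,"rx":0,"ry":0,"rz":0},{"tx":0,"ty":0,"tz":0,"rx":0,"ry":0,"rz":0},{"tx":0,"ty":0,"tz":0,"rx":0,"ry":0,"rz":0},{"tx":0,"ty":0,"tz":0,"rx":0,"ry":0,"rz":0},{"tx":0,"ty":0,"tz":0,"rx":0,"ry":0,"rz":0}]'

```text
time: 27.65
position: [0.5545, 0.0003, 0.3008]
ee_rot: [-0.032, 0.967, -0.197, -0.157]
wrist_force: [2.9, -1.6, 5.9]
opening: 0.0151
gripper_force: 81.3
```

```bash
python3 st.py; python3 cmp.py | sed 's/np.float64//g'|tail -1; python3 - <<'E'
from h import *
s=sensors.read_state();p,R=pose(s);S,P=cap('side')
c=np.array([int(v) for v in proj(P,[p+R@[0,0,.06]])[0]])
save(cv2.resize(S[c[1]-40:c[1]+50,c[0]-55:c[0]+55],None,fx=7,fy=6.6,interpolation=cv2.INTER_CUBIC),'fin.png',1)
E
```

```text
27.9 p [5.545e-01 2.000e-04 3.008e-01] F [ 0.91  0.   -6.42] T [ 0.024  1.    -0.012] c in tool [-2.000e-04 -0.000e+00  2.065e-01] lean 0.3229
real [[(18.74), (18.78), (17.99), (18.58)], [(18.71), (18.66), (18.92), (18.58)]]
```

View pics/fin.png

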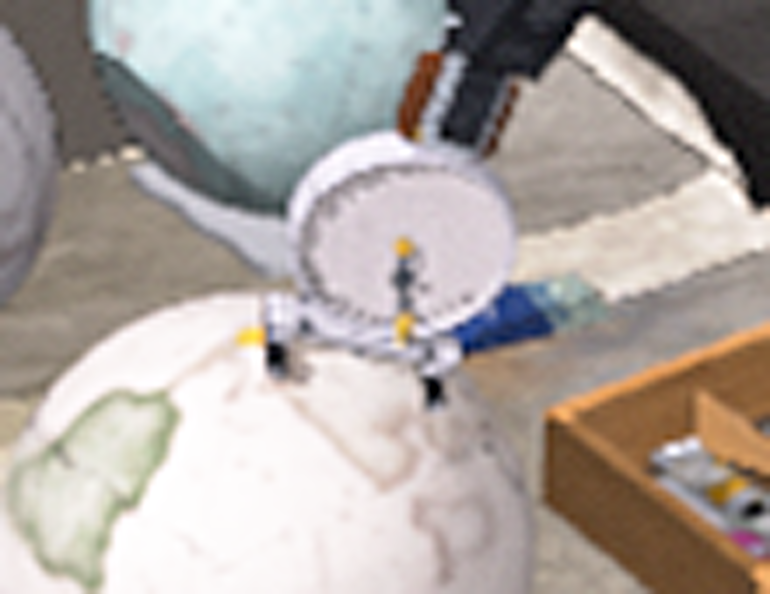

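The pointer (403,290) hangs on the index (403,328), and both feet are on the globe. The torque suggests the far foot carries most of the load, so I'll shift slightly to balance it.

Call:
jog_arm --plan '[{"tx":0.001,"ty":0,"tz":0,"rx":0,"ry":0,"rz":0},{"tx":0.001,"ty":0,"tz":0,"rx":0,"ry":0,"rz":0},{"tx":0,"ty":0,"tz":0,"rx":0,"ry":0,"rz":0},{"tx":0,"ty":0,"tz":0,"rx":0,"ry":0,"rz":0},{"tx":0,"ty":0,"tz":0,"rx":0,"ry":0,"rz":0},{"tx":0,"ty":0,"tz":0,"rx":0,"ry":0,"rz":0},{"tx":0,"ty":0,"tz":0,"rx":0,"ry":0,"rz":0},{"tx":0,"ty":0,"tz":0,"rx":0,"ry":0,"rz":0}]'

```text
time: 28.8
position: [0.5553, -0.0002, 0.3002]
ee_rot: [-0.032, 0.967, -0.197, -0.158]
wrist_force: [-0.8, 0.7, 7.8]
opening: 0.0148
gripper_force: 81.4
```

Call:
jog_arm --plan '[{"tx":0,"ty":0,"tz":0,"rx":0,"ry":0,"rz":0},{"tx":0,"ty":0,"tz":0,"rx":0,"ry":0,"rz":0},{"tx":0,"ty":0,"tz":0,"rx":0,"ry":0,"rz":0},{"tx":0,"ty":0,"tz":0,"rx":0,"ry":0,"rz":0},{"tx":0,"ty":0,"tz":0,"rx":0,"ry":0,"rz":0},{"tx":0,"ty":0,"tz":0,"rx":0,"ry":0,"rz":0},{"tx":0,"ty":0,"tz":0,"rx":0,"ry":0,"rz":0},{"tx":0,"ty":0,"tz":0,"rx":0,"ry":0,"rz":0}]'

```text
time: 29.6
position: [0.5553, -0.0002, 0.3002]
ee_rot: [-0.032, 0.967, -0.197, -0.158]
wrist_force: [0.2, 0.7, 7.6]
opening: 0.0148
gripper_force: 81.4
```

```bash
python3 st.py; for i in 1 2 3; do python3 cmp.py | sed 's/np.float64//g'|tail -1;done
```

```text
29.85 p [ 5.553e-01 -2.000e-04  3.002e-01] F [-2.56 -0.05 -7.42] T [ 0.214 -0.569 -0.018] c in tool [-9.000e-04 -1.000e-04  2.063e-01] lean 0.3248
real [[(19.86), (19.89), (19.5), (18.6)], [(20.09), (20.11), (20.0), (18.6)]]
real [[(20.01), (20.01), (20.0), (18.62)], [(20.18), (20.16), (20.25), (18.62)]]
real [[(19.79), (19.8), (19.65), (18.67)], [(20.05), (20.05), (20.06), (18.67)]]
```

The torque now brackets zero, so the seating is within about 1 mm. I'll take back part of the shift, settle and hand in.

Call:
jog_arm --plan '[{"tx":-0.0007,"ty":0,"tz":0,"rx":0,"ry":0,"rz":0},{"tx":0,"ty":0,"tz":0,"rx":0,"ry":0,"rz":0},{"tx":0,"ty":0,"tz":0,"rx":0,"ry":0,"rz":0},{"tx":0,"ty":0,"tz":0,"rx":0,"ry":0,"rz":0},{"tx":0,"ty":0,"tz":0,"rx":0,"ry":0,"rz":0},{"tx":0,"ty":0,"tz":0,"rx":0,"ry":0,"rz":0},{"tx":0,"ty":0,"tz":0,"rx":0,"ry":0,"rz":0},{"tx":0,"ty":0,"tz":0,"rx":0,"ry":0,"rz":0}]'

```text
time: 30.8
position: [0.555, -0.0, 0.3004]
ee_rot: [-0.032, 0.967, -0.197, -0.158]
wrist_force: [1.9, 0.4, 8.2]
opening: 0.0144
gripper_force: 81.2
```

Call:
jog_arm --plan '[{"tx":0,"ty":0,"tz":0,"rx":0,"ry":0,"rz":0},{"tx":0,"ty":0,"tz":0,"rx":0,"ry":0,"rz":0},{"tx":0,"ty":0,"tz":0,"rx":0,"ry":0,"rz":0},{"tx":0,"ty":0,"tz":0,"rx":0,"ry":0,"rz":0},{"tx":0,"ty":0,"tz":0,"rx":0,"ry":0,"rz":0},{"tx":0,"ty":0,"tz":0,"rx":0,"ry":0,"rz":0},{"tx":0,"ty":0,"tz":0,"rx":0,"ry":0,"rz":0},{"tx":0,"ty":0,"tz":0,"rx":0,"ry":0,"rz":0}]'

```text
time: 31.6
position: [0.555, -0.0, 0.3004]
ee_rot: [-0.032, 0.967, -0.197, -0.158]
wrist_force: [1.2, -0.1, 7.5]
opening: 0.0145
gripper_force: 81.2
```

Call:
jog_arm --plan '[{"tx":0,"ty":0,"tz":0,"rx":0,"ry":0,"rz":0},{"tx":0,"ty":0,"tz":0,"rx":0,"ry":0,"rz":0},{"tx":0,"ty":0,"tz":0,"rx":0,"ry":0,"rz":0},{"tx":0,"ty":0,"tz":0,"rx":0,"ry":0,"rz":0},{"tx":0,"ty":0,"tz":0,"rx":0,"ry":0,"rz":0},{"tx":0,"ty":0,"tz":0,"rx":0,"ry":0,"rz":0},{"tx":0,"ty":0,"tz":0,"rx":0,"ry":0,"rz":0},{"tx":0,"ty":0,"tz":0,"rx":0,"ry":0,"rz":0}]'

```text
time: 32.4
position: [0.555, -0.0, 0.3004]
ee_rot: [-0.032, 0.967, -0.197, -0.158]
wrist_force: [0.2, -0.1, 7.3]
opening: 0.0146
gripper_force: 81.2
```

```bash
python3 st.py; for i in 1 2; do python3 cmp.py | sed 's/np.float64//g'|tail -1;done
```

```text
32.65 p [ 0.555  -0.      0.3004] F [-1.49  0.1  -6.57] T [ 0.125 -0.033 -0.007] c in tool [-6.000e-04 -1.000e-04  2.063e-01] lean 0.3242
real [[(19.43), (19.39), (19.86), (18.76)], [(19.81), (19.61), (20.44), (18.76)]]
real [[(19.89), (19.89), (19.84), (18.76)], [(20.08), (19.89), (20.68), (18.76)]]
```

Torque is about 0, contact is about 9 N, and the pointer–index difference of about 1.0° matches the reference view at zero error to within 0.4°. Handing in.

```bash
python3 -c "
from bench import job_done
print(job_done())"
```

```text
the job is handed in; nothing more can be done
None
```

I handed the job in with the gauge still gripped and both feet resting on the globe at about 9 N, leaning 0.324 rad (18.6°). By the camera, the pointer is within about half a degree of the index, and the judge's verdict was not shown.

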